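# Set the roller gap and hold the dough sheeter's run lever

### The arm

A 6-joint arm with a two-finger parallel gripper is mounted at the origin on the work surface. World frame = base frame: x ahead of the robot, y to its left, z up, the work surface at z = 0. Lengths are in m, angles in rad, forces in N, time in s.
With the tool pointing down it reaches from about 0.3 to 0.775 m from the base axis. Payload 14.6 kg.
Tool frame: the origin (TCP) lies between the finger pads; the fingertips stand 14 mm ahead of it and the grasp point (between the pads) lies 5 mm behind it; z points along the fingers, y is the direction in which the jaws open and shut (so a half turn about z gives the same grasp; the last joint's range is limited). The gripper opens to 94 mm and grips with 3 to 60 N. Pads are 16 mm wide; open, the fingers measure 119 mm over their backs; the gripper's body (75 mm by 177 mm) begins 78 mm behind the grasp point.
Start: joints at [-1.184, 0.3, 1.521, -0, 1.321, -0.067], TCP at [0.241, -0.494, 0.184] pointing down, gripper open.
Joint ranges: [-3.03, 3.03], [-0.79, 2.21], [0.23, 2.52], [-1.04, 4.18], [0, 3.07], [-2.55, 2.55]. Speed limits (rad/s): [2.22, 2.22, 2.57, 3.14, 3.14, 3.14].

### API

Orientations are given as [roll, pitch, yaw] about the fixed x, y, z axes, in that order (R = Rz(yaw) Ry(pitch) Rx(roll)).
In Python, from plant import r, move_gripper, ik, status, viewer, order gives the robot as it stands. Calls block until the motion is done:
- r.move_ptp(position, orientation): joint-space move of the TCP to a pose.
- r.servo_line(position, feed=0.15, frame=None, guard=None): straight line of the TCP; frame=None keeps the orientation; feed is the mean speed in m/s. With guard (N) it stops when the force on the tool has changed by that much, and returns True; else False.
- r.goto_joints(angles): joint-space move.
- move_gripper(opening): opening from 0.0 (shut) to 1.0 (fully open); the grip force is fixed at half the most; returns when the fingers have stopped.
- r.sleep(seconds).
- ik(position, orientation): joint angles nearest the present ones, or None.
- status.get_state(): the state.
- viewer.get_image(name): name is "scene" or "top"; returns (picture, depth): 420x560x3 uint8, red, green, blue; 420x560 float32, m along the optical axis (not along the pixel's ray), 0 where there is no reading.
- viewer.camera_params(name): a dict with "vfov" (degrees; the focal length in pixels is half the picture's height over the tangent of half this angle, whatever the lens; pixels are square), "cx", "cy" (the principal point, pixels), "cam_to_world" (4x4, takes a point from camera to world coordinates). Camera axes: x right, y up, looking along -z (the intrinsics and any distortion apply to the point x, -y, -z); pixel columns grow to the right and rows downward; lengths in m; the calibration is good to about 2 mm. A picture is of the moment at which its call begins. camera_params takes no time and is no camera call.
A pose or a line that the arm cannot do raises r.PlanningError and nothing moves.
- order.sign_off(): hands the job in, once; it reports no verdict.
The state is a dict: "time_s": time; "joint_positions": joint angles; "qvel": joint speeds; "joint_torque": joint torques, N m; "eef_pos": TCP position; "eef_rot": TCP orientation; "force": force on the tool from outside, world axes, zero at the start; "torque": the same for the moment, N m; "grip_width": opening from 0.0 (shut) to 1.0 (fully open).
Only numpy, scipy, OpenCV 4.12 (cv2) and the standard library are available. Lean on these libraries where they do the work, as an engineer would, in place of code of your own. Each camera call takes 0.05 s, during which the arm holds its last target.

### The job

On the bench dough sheeter, turn the pointer knob so that it points at the long mark on its scale and let go of it. Then, with the gripper's fingers, press the spring-return run lever down past its first two clicks to the third and keep it held there: finish while still holding it, the lever springs back if released. Do not press the lever clearly beyond the third click (that trips the rollers off), and leave the jug, the scraper and the jar where they are.

Things in the scene. Friction and masses are not known exactly. Their poses are not given: they have to be found in the camera images.
- sheeter: Bench dough sheeter, fixed. Origin: centre of the underside of its control deck, on the table. The deck is a flat aluminium block 150 mm (x) by 560 mm (y), its top 130 mm above the table. Behind it (+x, 75 to 320 mm from the origin) are two steel rollers along y and white end cheeks, up to 167 mm high. Its front faces -x. The two control units and the jar stand on the deck; which unit is on the left and which on the right changes.
- knob_unit: White plate 100 x 100 x 20 mm fixed on the deck, carrying the pointer knob at its centre. Origin: centre of its underside; its x axis is parallel to the sheeter's x, z up. Eight black tick marks lie on its top on an arc 31 mm and more from the knob's axis, every 0.3 rad; seven are short (7 mm), the sixth is long and broad (16 x 5 mm) and lies in the unit's +x direction (towards the rollers).
- gap_knob (a joint): Angle of the black pointer knob (rad), grows clockwise seen from above, range 0 to 2.1, stays where it is left (friction about 0.05 N m). 0: pointer at the first tick, 1.5 rad anticlockwise of the unit's +x. The long mark is at 1.5. It always starts between 0.1 and 0.9.
- knob_grip (a point): On the knob's axis, 50 mm above the unit's underside, where to grip. Its x axis runs along the knob's bar and points where the pointer points. The bar is 46 mm long, 14 mm wide; it stands from 28 to 60 mm above the unit's underside on a round skirt of radius 27 mm whose top is at 28 mm. The pointer end has a small nose and a white line on top.
- press_unit: White plate 140 (x) x 70 (y) x 20 mm fixed on the deck, carrying the run lever between two dark cheeks (tops 80 mm above the underside, at the +x end, 25 to 55 mm from the origin; a dark quadrant plate with white click lines on the +y side, up to 85 mm high, reaches from -5 to 35 mm). Origin: underside, below a point 40 mm on the -x side of the lever's pivot; x parallel to the sheeter's x. The pivot lies along y, 65 mm above the underside.
- run_lever (a joint): Angle of the run lever (rad): 0 at rest (lever slopes up 0.2 rad towards the robot, -x), grows as its pad is pressed down. Clicks at 0.15, 0.30 and 0.45 (the third); beyond 0.56 the rollers trip, hard stop at 0.66. A spring always drives it back to 0. Pressing force at the pad about 4 N at the start and about 10 N at the third click, with a ripple of about 2.5 N either way at each click (stiffer before a click, lighter just past the crest).
- lever_pad (a point): Centre of the top of the lever's ribbed black pad, 36 mm (x) by 42 mm (y), at the lever's free end 90 mm from the pivot on the -x side; moves with the lever. The press is nearly straight down: from rest the pad's top goes down about 13 mm per click, 40 mm in all to the third click (from about 90 mm to about 50 mm above the unit's underside); beyond 50 mm down it trips.
- jug: Bystander: white plastic measuring cup, 90 mm across the rim, 110 mm tall, open, on the table beyond the +y end of the sheeter. Origin: centre of its underside.
- scraper: Bystander: steel bench scraper lying on the table beyond the -y end of the sheeter, blade 90 x 130 mm, round handle 28 mm thick. Origin: underside, below the middle of the blade.
- yeast_jar: Bystander: small closed jar, radius 24 mm, 60 mm tall, standing on the deck between the two control units. Origin: centre of its underside.

How it is judged:
On the way, in this order (a step that is already met when the one before it is completed fails the run):
1. the knob points at the long mark and is let go, with the lever still up (value of joint gap_knob between 1.38 and 1.62 rad and value of joint run_lever below 0.06 rad and contact force between the fingers and knob_unit below 0.3 N), for 0.2 s.
2. the lever is pressed to its third click by the fingers (value of joint run_lever between 0.385 and 0.56 rad and contact force between the fingers and press_unit above 3 N), for 0.3 s.
At the end, for the whole second after the job is handed in: The knob is within 0.12 rad of the long mark (1.5), and the fingers hold the run lever at its third click (0.385 to 0.56 rad) with more than 3 N, nothing else pressing it, through the last second; jug, scraper and jar within 30 mm of where they stood (all of step 2 and value of joint gap_knob between 1.38 and 1.62 rad and contact force between each of jug, scraper, yeast_jar and press_unit below 0.3 N and distance of each of jug, scraper, yeast_jar from where it was at the start of the episode below 0.03 m); the arm keeps its last pose, push and grip.
It fails at once if the lever is pressed beyond the third click into the trip (over 0.56 rad) (value of joint run_lever above 0.56 rad).
It fails at once if the jug, scraper or jar is moved more than 30 mm (distance of any of jug, scraper, yeast_jar from where it was at the start of the episode above 0.03 m).
It also fails if it takes over 51 s, if anything falls off the work surface, if the arm or the gripper's body presses on something with over 40 N, if the wrist force passes 120 N, or if a joint passes its speed limit or range.

## Working session

There is one attempt and no reset: what is moved stays moved. The work goes in short steps, each a Python script; the robot and the scene stay as the last script left them, time stands still between calls to the robot, and variables do not carry over. Pictures are saved under pics/ and viewed, and the job is handed in when it is done.

```bash
ls; mkdir -p pics; python3 - <<'E'
from plant import r,viewer,status
import cv2,numpy as np
s=status.get_state();print(s)
for n in("scene","top"):
    im,d=viewer.get_image(n);cv2.imwrite(f"pics/{n}0.png",im[:,:,::-1]);np.savez(f"{n}0.npz",im=im,d=d)
    p=viewer.camera_params(n);print(n,p)
E
```

```text
pics
{'time_s': 0.0, 'joint_positions': array([-1.18359767e+00,  3.00486676e-01,  1.52159886e+00, -1.14142368e-05,
        1.32069099e+00, -6.65738695e-02]), 'qvel': array([-0.00103505,  0.00229264, -0.00102066, -0.00058235,  0.00123892,
        0.00174275]), 'joint_torque': array([-3.34359411e-04, -5.31805050e+01, -3.52737665e+01,  7.08302949e-02,
        2.43679667e-02, -9.89232581e-05]), 'eef_pos': array([ 0.24099365, -0.49406315,  0.18317028]), 'eef_rot': array([-3.14041066e+00, -6.77258335e-05,  4.53775314e-01]), 'force': array([ 0.0175411 , -0.5564374 , -1.02009824]), 'torque': array([ 0.01350995, -0.00838682,  0.04336073]), 'grip_width': 0.9969530232987087}
scene {'vfov': 43.132582828717496, 'cx': 274.0743761710876, 'cy': 213.54515279509553, 'cam_to_world': array([[ 0.79675101, -0.49079222,  0.35257741,  1.15034281],
       [ 0.60430393,  0.64915046, -0.4619745 , -0.77426787],
       [-0.0021423 ,  0.58114256,  0.81379895,  1.555609  ],
       [ 0.        ,  0.        ,  0.        ,  1.        ]])}
top {'vfov': 53.26566082850987, 'cx': 275.85354692918446, 'cy': 210.58629825220274, 'cam_to_world': array([[ 0.0220871 ,  0.99672573, -0.07778156,  0.46243662],
       [-0.99956275,  0.02354572,  0.01788572,  0.02018608],
       [ 0.01965858,  0.07735251,  0.99680998,  1.19445511],
       [ 0.        ,  0.        ,  0.        ,  1.        ]])}
```

View pics/top0.png

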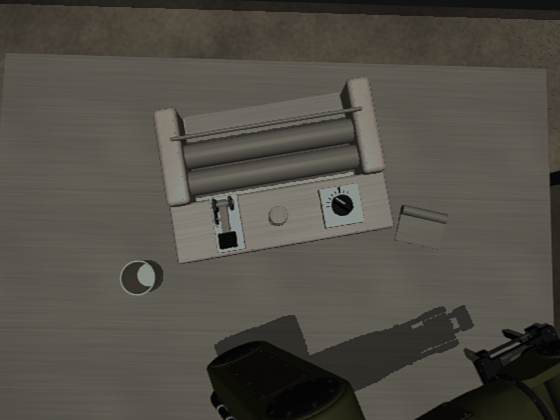

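View pics/scene0.png

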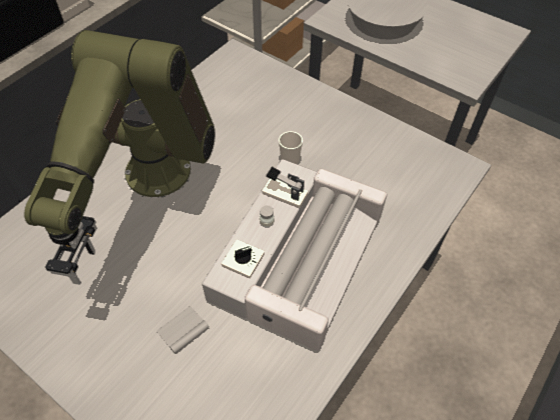

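Top view: the lever unit is on the left (about 228,222), the jar at (278,215), the knob at (342,205), the jug at (140,278) and the scraper at (422,225). The scene view agrees. I'll enlarge both.

```bash
python3 - <<'E'
import cv2,numpy as np
im=np.load("top0.npz")["im"][:,:,::-1]
c=im[170:270,160:400]; 
a=cv2.resize(im[180:232,315:370],None,fx=10,fy=10,interpolation=cv2.INTER_CUBIC)
cv2.imwrite("pics/tk.png",cv2.convertScaleAbs(a,alpha=1.5))
b=cv2.resize(im[190:256,200:255],None,fx=9,fy=9,interpolation=cv2.INTER_CUBIC)
cv2.imwrite("pics/tl.png",cv2.convertScaleAbs(b,alpha=1.8))
E
```

```text
(no output)
```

View pics/tk.png

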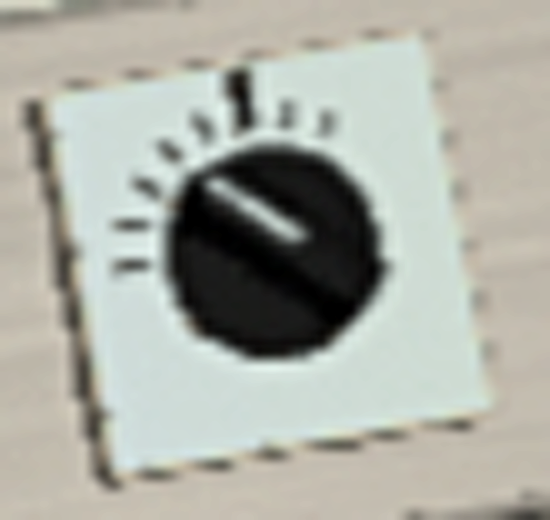

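View pics/tl.png

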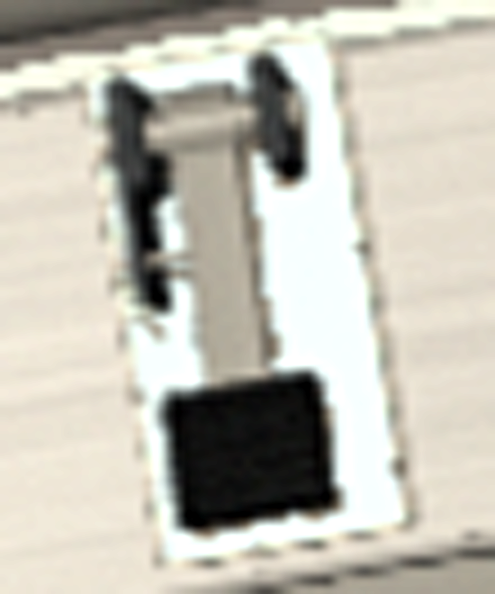

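Knob crop (×10 from 315,180): plate corners at (50,98), (420,38), (490,410), (115,470). The pointer line runs from (303,237) to (208,182), and the long mark is at (238,98). Lever crop (×9 from 200,190): pad corners at (165,400), (318,375), (338,503), (185,528).

```bash
cat > h.py <<'E'
import numpy as np
from plant import viewer
def ray(n,u,v):
    p=viewer.camera_params(n);f=210/np.tan(np.radians(p['vfov'])/2)
    return p['cam_to_world'],np.array([(u-p['cx'])/f,-(v-p['cy'])/f,-1.])
def atz(n,u,v,z):
    T,d=ray(n,u,v);w=T[:3,:3]@d;o=T[:3,3];return o+w*(z-o[2])/w[2]
def atd(n,u,v,dep):
    T,d=ray(n,u,v);return T[:3,:3]@d*dep+T[:3,3]
E
python3 - <<'E'
from h import *
import cv2
np.set_printoptions(precision=4,suppress=True)
D=np.load("top0.npz")["d"]
def pts(L,ox,oy,s,z):
    o=[]
    for x,y in L:
        u=(x+.5)/s-.5+ox;v=(y+.5)/s-.5+oy;P=atz("top",u,v,z);Q=atd("top",u,v,D[round(v),round(u)]);print(round(u,1),round(v,1),P,Q);o.append(P)
    return np.array(o)
k=pts([(50,98),(420,38),(490,410),(115,470)],315,180,10,.15)
print("c",k.mean(0),[np.linalg.norm(k[i]-k[i-1]) for i in range(4)])
a=pts([(303,237),(208,182)],315,180,10,.19)
d=a[1]-a[0];print("ptr",np.arctan2(d[1],d[0]))
m=pts([(238,80),(242,120)],315,180,10,.15)
for e in (k[1]-k[0],k[2]-k[3],k[0]-k[3],k[1]-k[2]):print(np.degrees(np.arctan2(e[1],e[0])))
l=pts([(165,400),(318,375),(338,503),(185,528)],200,190,9,.22)
print("pad",l.mean(0),[np.linalg.norm(l[i]-l[i-1]) for i in range(4)])
q=pts([(100,80),(335,40),(405,525),(165,562)],200,190,9,.15)
print("pu",q.mean(0),[np.linalg.norm(q[i]-q[i-1]) for i in range(4)])
print("jar");pts([(278,214.5)],0,0,1,.19)
print('deck');pts([(181,263),(392,227)],0,0,1,.13)
S=np.load("scene0.npz")["im"][:,:,::-1]
cv2.imwrite("pics/sk.png",cv2.convertScaleAbs(cv2.resize(S[230:285,210:275],None,fx=10,fy=10,interpolation=2),alpha=1.2))
cv2.imwrite("pics/sl.png",cv2.convertScaleAbs(cv2.resize(S[155:215,250:325],None,fx=10,fy=10,interpolation=2),alpha=1.2))
E
```

```text
319.6 189.3 [ 0.6001 -0.1074  0.15  ] [ 0.6004 -0.1076  0.1477]
356.6 183.3 [ 0.6177 -0.2007  0.15  ] [ 0.6205 -0.2047  0.1311]
363.6 220.6 [ 0.5241 -0.219   0.15  ] [ 0.5252 -0.2234  0.1307]
326.1 226.6 [ 0.5069 -0.125   0.15  ] [ 0.507  -0.1255  0.1459]
c [ 0.5622 -0.163   0.15  ] [np.float64(0.094912909538531), np.float64(0.09501157516426133), np.float64(0.09539081252869541), np.float64(0.09562834091430314)]
344.9 203.2 [ 0.5625 -0.1642  0.19  ] [ 0.5628 -0.1648  0.187 ]
335.4 197.8 [ 0.5753 -0.141   0.19  ] [ 0.5752 -0.1408  0.1917]
ptr 1.0658632963053922
338.4 187.6 [ 0.6059 -0.1548  0.15  ] [ 0.6064 -0.1554  0.1462]
338.8 191.6 [ 0.5958 -0.1559  0.15  ] [ 0.5959 -0.156   0.1492]
-79.35130930637563
-79.63622352884104
10.685035839597415
11.054602731627352
217.9 234.0 [0.4809 0.1359 0.22  ] [0.481  0.1363 0.2159]
234.9 231.2 [0.4882 0.0967 0.22  ] [0.4901 0.1025 0.1467]
237.1 245.4 [0.4554 0.0906 0.22  ] [0.4549 0.0957 0.1489]
220.1 248.2 [0.4482 0.1297 0.22  ] [0.4482 0.1297 0.2194]
pad [0.4682 0.1132 0.22  ] [np.float64(0.03329281535175139), np.float64(0.03981720635873029), np.float64(0.03333615879425817), np.float64(0.039717390464762845)]
210.7 198.4 [0.5705 0.1651 0.15  ] [0.5707 0.1653 0.1486]
236.8 194.0 [0.5833 0.1003 0.15  ] [0.594  0.1073 0.0578]
244.6 247.9 [0.4493 0.077  0.15  ] [0.449  0.0784 0.1259]
217.9 252.0 [0.4377 0.1427 0.15  ] [0.4377 0.1429 0.1479]
pu [0.5102 0.1213 0.15  ] [np.float64(0.13469094112401522), np.float64(0.0660704841149125), np.float64(0.13599887773276512), np.float64(0.06666784592778977)]
jar
278.0 214.5 [ 0.5315 -0.0032  0.19  ] [ 0.5317 -0.0033  0.1874]
deck
181.0 263.0 [0.4077 0.2366 0.13  ] [0.4073 0.2383 0.1218]
392.0 227.0 [ 0.5104 -0.2967  0.13  ] [ 0.5166 -0.3372 -0.0059]
```

View pics/sk.png

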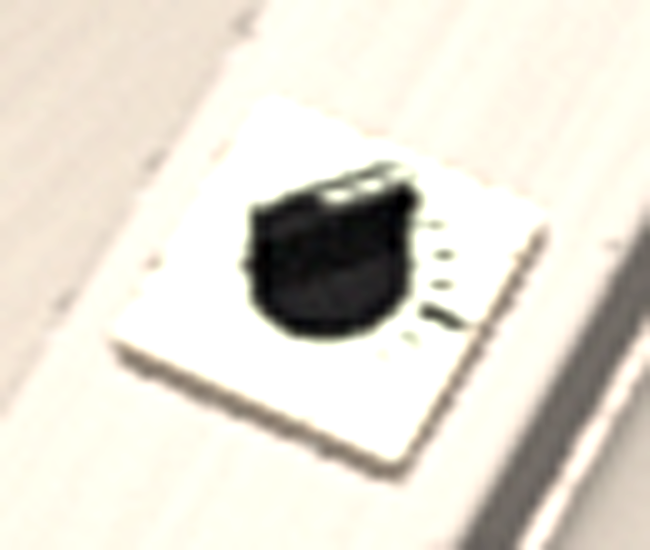

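View pics/sl.png

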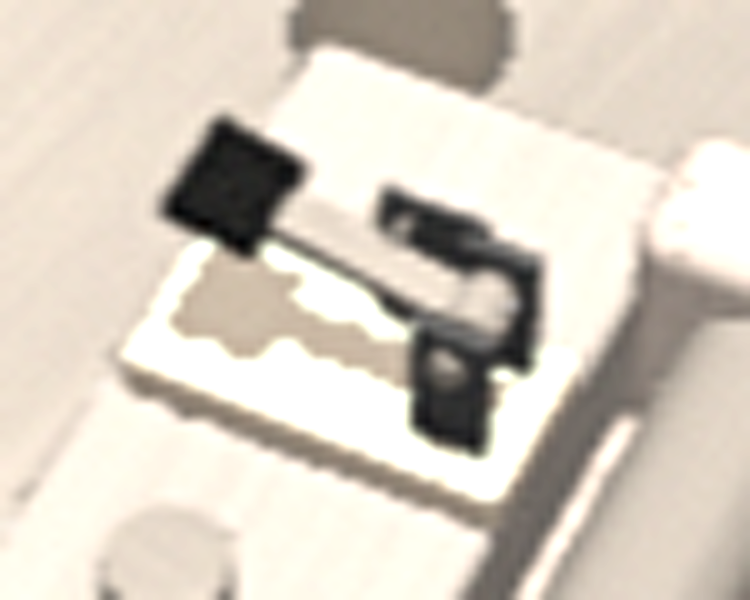

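Scene crops: knob plate corners at (270,95), (545,225), (395,462), (112,340). Lever pad corners at (225,118), (305,165), (245,252), (162,208). I'll check these against the top camera.

```bash
python3 - <<'E'
from h import *
np.set_printoptions(precision=4,suppress=True)
D=np.load("scene0.npz")["d"]
def pts(L,ox,oy,s,z):
    o=[]
    for x,y in L:
        u=(x+.5)/s-.5+ox;v=(y+.5)/s-.5+oy;P=atz("scene",u,v,z);Q=atd("scene",u,v,D[round(v),round(u)]);print(round(u,1),round(v,1),P,Q);o.append(P)
    return np.array(o)
k=pts([(270,95),(545,225),(395,462),(112,340)],210,230,10,.15)
print("c",k.mean(0),[np.linalg.norm(k[i]-k[i-1]) for i in range(4)])
l=pts([(225,118),(305,165),(245,252),(162,208)],250,155,10,.22)
print("pad",l.mean(0),[np.linalg.norm(l[i]-l[i-1]) for i in range(4)])
a=pts([(325,198),(408,172)],210,230,10,.19)
d=a[1]-a[0];print("ptr",np.arctan2(d[1],d[0]))
m=pts([(425,310),(462,325)],210,230,10,.15);d=m[1]-m[0];print(np.arctan2(d[1],d[0]))
pts([(267.5,209.5)],0,0,1,.19)
# depth patches
for n,u,v in(("top",228,241),("top",330,224),("scene",273,173)):
    Dn=np.load(n+"0.npz")["d"];print(n,np.mean([atd(n,u+i,v+j,Dn[v+j,u+i]) for i in(-1,0,1) for j in(-1,0,1)],0))
E
```

```text
236.6 239.1 [ 0.5068 -0.126   0.15  ] [ 0.5046 -0.1237  0.1452]
264.1 252.1 [ 0.605  -0.1116  0.15  ] [ 0.6034 -0.1096  0.1458]
249.1 275.8 [ 0.6201 -0.2043  0.15  ] [ 0.6198 -0.204   0.1493]
220.8 263.6 [ 0.5249 -0.2235  0.15  ] [ 0.5154 -0.2151  0.1287]
c [ 0.5642 -0.1663  0.15  ] [np.float64(0.09917517699838413), np.float64(0.0992773711969565), np.float64(0.09400591018864028), np.float64(0.09707054862179182)]
272.1 166.3 [0.4508 0.1323 0.22  ] [0.3371 0.2797 0.0029]
280.1 171.1 [0.4839 0.132  0.22  ] [0.4846 0.1311 0.2214]
274.1 179.8 [0.4904 0.0909 0.22  ] [0.4856 0.0973 0.2102]
265.8 175.3 [0.4577 0.0893 0.22  ] [ 0.3402  0.2358 -0.0065]
pad [0.4707 0.1112 0.22  ] [np.float64(0.04350790470275148), np.float64(0.033155053232335335), np.float64(0.041591407389079224), np.float64(0.032747341748748035)]
242.1 249.3 [ 0.5618 -0.1629  0.19  ] [ 0.5628 -0.1639  0.1921]
250.3 246.8 [ 0.576  -0.1406  0.19  ] [ 0.5759 -0.1405  0.1898]
ptr 1.0038534171733702
252.1 260.6 [ 0.5944 -0.1577  0.15  ] [ 0.596  -0.1594  0.154 ]
255.8 262.1 [ 0.6067 -0.155   0.15  ] [ 0.6067 -0.155   0.1501]
0.21401194626357706
267.5 209.5 [0.5325 0.0009 0.19  ] [0.5315 0.0022 0.1877]
top [0.4652 0.112  0.2194]
top [ 0.5135 -0.135   0.1487]
scene [0.4711 0.1108 0.2211]
```

The two cameras agree within about 3 mm:
- **Knob:** centre ≈ (0.563, -0.165), pointer heading ≈ 1.04 rad, unit yaw ≈ 0.188 rad. That puts gap_knob at about 0.65, inside its stated start range.
- **Pad:** centre ≈ (0.4695, 0.112, 0.22).

Next is gripping the knob.

```bash
python3 - <<'E'
from plant import r,move_gripper,ik,status,viewer
import numpy as np,cv2
np.set_printoptions(precision=4,suppress=True)
pi=np.pi;K=[.563,-.1645]
r.servo_line([.241,-.494,.30],feed=.25)
r.move_ptp([*K,.28],[pi,0,1.04])
move_gripper(.55)
print(r.servo_line([*K,.198],feed=.12,guard=15))
im,d=viewer.get_image("scene");cv2.imwrite("pics/a1.png",cv2.resize(im[180:320,160:330,::-1],None,fx=4,fy=4,interpolation=2))
s=status.get_state();print(s['time_s'],s['eef_pos'],s['eef_rot'],s['force'],s['joint_positions'],s['grip_width'])
E
```

```text
False
4.0917 [ 0.5634 -0.1646  0.199 ] [ 3.1401 -0.0003  1.04  ] [-0.5026 -0.1464 -0.0156] [-0.3467  0.3709  1.3911 -0.      1.378   0.1841] 0.553229521278382
```

View pics/a1.png

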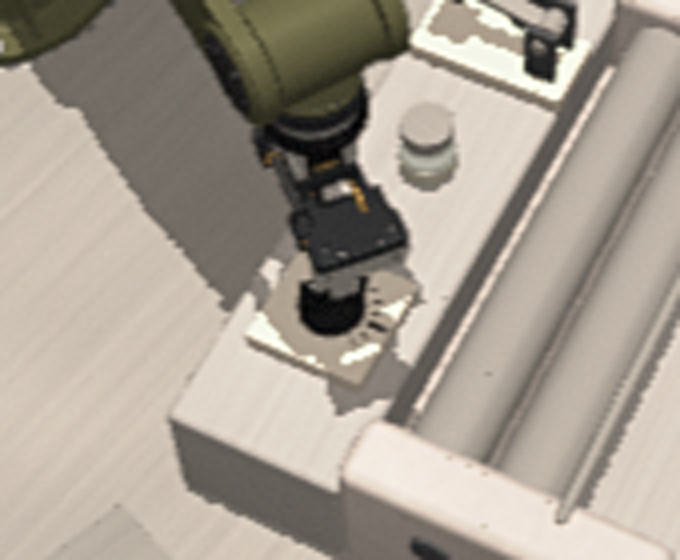

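The fingers straddle the bar and point at the skirt, just ahead of the ticks. I'll descend, grip, turn, release and look.

```bash
python3 - <<'E'
from plant import r,move_gripper,ik,status,viewer
import numpy as np,cv2
np.set_printoptions(precision=4,suppress=True)
pi=np.pi;K=[.563,-.1645]
def st():
    s=status.get_state();print(round(s['time_s'],2),s['eef_pos'],s['eef_rot'],s['force'],s['torque'],s['grip_width']);return s
print(r.servo_line([*K,.179],feed=.08,guard=15));st()
move_gripper(0.0);s=st()
q0=np.array(s['joint_positions'])
for f in (.5,1):
    q=q0.copy();q[5]+=f*(s['eef_rot'][2]-.188);r.goto_joints(q);st()
r.sleep(.2)
move_gripper(.55);st()
r.servo_line([*K,.26],feed=.15);
r.servo_line([.44,-.10,.30],feed=.2)
r.sleep(.2)
st()
for n in("scene","top"):
    im,d=viewer.get_image(n);cv2.imwrite(f"pics/{n}1.png",im[:,:,::-1]);np.savez(f"{n}1.npz",im=im,d=d)
S=np.load("scene1.npz")["im"][:,:,::-1];T=np.load("top1.npz")["im"][:,:,::-1]
a=cv2.resize(S[230:285,210:275],(390,330),interpolation=2);b=cv2.resize(T[180:232,315:370],(349,330),interpolation=2)
cv2.imwrite("pics/k1.png",cv2.convertScaleAbs(np.hstack([a,b]),alpha=1.2))
E
```

```text
False
4.47 [ 0.5629 -0.1645  0.1787] [-3.1409  0.0001  1.04  ] [-0.465  -0.1788 -0.4249] [-0.0239 -0.0272 -0.0091] 0.5500451915846076
5.37 [ 0.563  -0.1645  0.179 ] [ 3.1415 -0.0001  1.04  ] [-0.3504 -0.6592  0.7057] [ 0.0152 -0.0202 -0.0124] 0.0043772030021304925
5.86 [ 0.563  -0.1645  0.179 ] [ 3.1415 -0.0001  0.6177] [-1.3139  0.1058  0.4638] [-0.0039  0.0112  0.0567] 0.004426228946913598
6.35 [ 0.563  -0.1645  0.179 ] [-3.1416 -0.0001  0.1935] [0.4015 0.9133 0.2202] [-0.0363  0.0113 -0.0241] 0.006025593744024421
7.47 [ 0.563  -0.1645  0.179 ] [ 3.1416 -0.0001  0.188 ] [ 0.0002 -0.6353 -0.3449] [ 0.0147  0.0099 -0.0332] 0.5516873365081668
9.23 [ 0.4403 -0.1003  0.2993] [-3.141   0.0011  0.1877] [-0.0419 -0.3967 -0.4116] [ 0.0691  0.0835 -0.0524] 0.5530334094727308
```

View pics/k1.png

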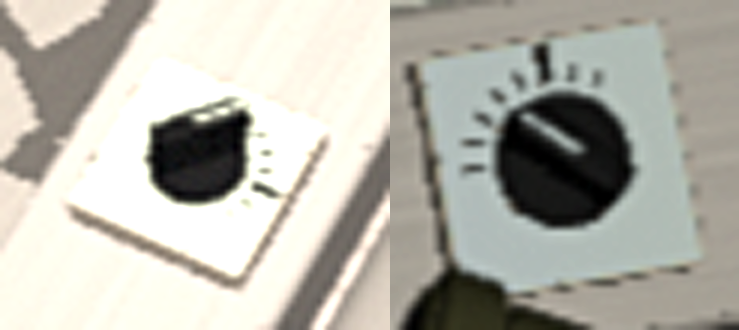

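View pics/scene1.png

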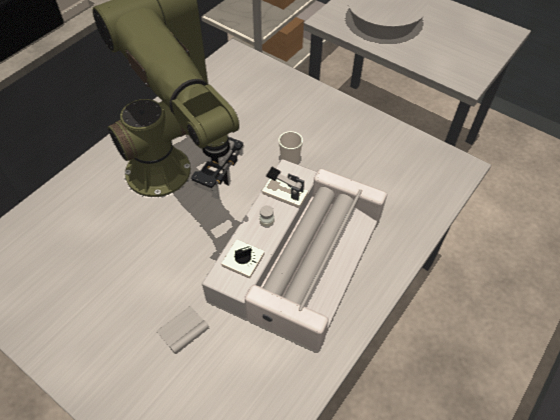

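The knob did not turn. The fingers shut to 0.004, where the 14 mm bar would give about 0.15, so they met nothing. The two pictures show the pointer unchanged and the lever and bystanders undisturbed. Before retrying I'll check where the fingertips appear in the cameras against the reported TCP.

```bash
python3 - <<'E'
from h import *
import cv2
np.set_printoptions(precision=4,suppress=True)
for n in("scene","top"):
    p=viewer.camera_params(n);T=np.linalg.inv(p['cam_to_world']);f=210/np.tan(np.radians(p['vfov'])/2)
    im=np.load(n+"1.npz")["im"][:,:,::-1].copy()
    def pr(P):
        c=T@np.r_[P,1];return c[0]/-c[2]*f+p['cx'],-c[1]/-c[2]*f+p['cy']
    t=np.array([.4403,-.1003,.2993]);ps=[pr(t),pr(t-[0,0,.014]),pr(t+[0,0,.083])]
    print(n,ps)
    u,v=map(int,ps[0]);y0=max(0,v-50);x0=max(0,u-60);s=6
    c=cv2.convertScaleAbs(cv2.resize(im[y0:y0+100,x0:x0+120],None,fx=s,fy=s,interpolation=2),alpha=1.6)
    for (a,b),col in zip(ps,[(0,0,255),(0,255,0),(255,0,0)]): cv2.circle(c,(int((a-x0+.5)*s),int((b-y0+.5)*s)),5,col,1)
    cv2.imwrite(f"pics/g_{n}.png",c);print(x0,y0)
E
```

```text
scene [(np.float64(221.83326242674596), np.float64(194.79745439523253)), (np.float64(222.21630013733713), np.float64(197.64071184996078)), (np.float64(219.44419341772664), np.float64(177.06359143100715))]
161 144
top [(np.float64(323.8622096988296), np.float64(254.7469246429919)), (np.float64(322.9961691354204), np.float64(254.5673857876783)), (np.float64(329.6094917878355), np.float64(255.93839360070746))]
263 204
```

View pics/g_scene.png

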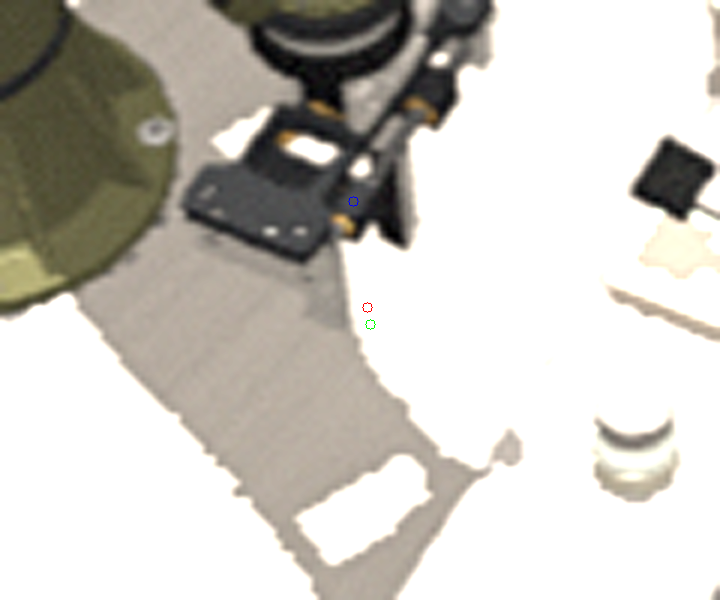

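View pics/g_top.png

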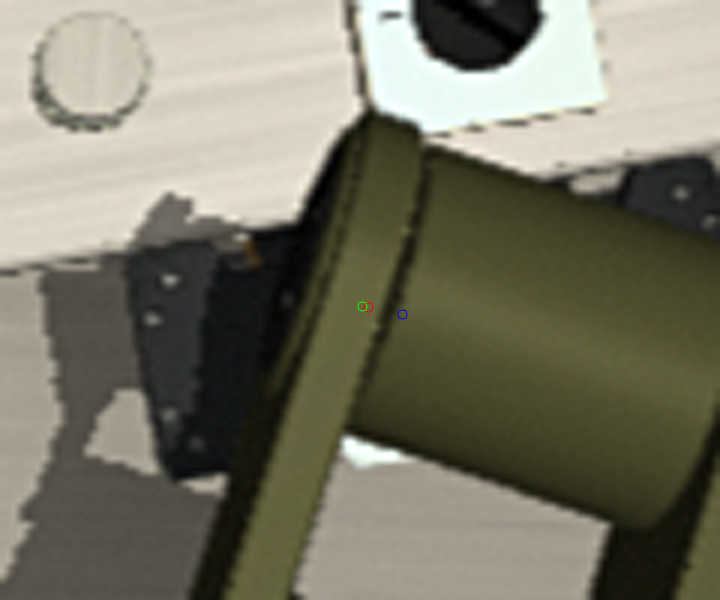

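In the scene view the fingers end near crop (405,245), but the reported tip projects to (370,322). I'll compare using depth.

```bash
python3 - <<'E'
from h import *
import cv2
np.set_printoptions(precision=3,suppress=True)
n="scene"
p=viewer.camera_params(n);f=210/np.tan(np.radians(p['vfov'])/2)
for k in("scene0","scene1","top1"):
    n=k[:-1];D=np.load(k+".npz")["d"];p=viewer.camera_params(n);f=210/np.tan(np.radians(p['vfov'])/2)
    v,u=np.mgrid[:420,:560];C=np.stack([(u-p['cx'])/f,-(v-p['cy'])/f,-np.ones_like(D)],-1)*D[...,None]
    W=C@p['cam_to_world'][:3,:3].T+p['cam_to_world'][:3,3]
    t,yaw=(np.array([.241,-.494,.1832]),.4538) if k=="scene0" else (np.array([.4403,-.1003,.2993]),.188)
    L=W-t;a=L[...,0]*np.cos(yaw)+L[...,1]*np.sin(yaw);b=L[...,0]*np.sin(yaw)-L[...,1]*np.cos(yaw);c=-L[...,2]
    m=(D>0)&(abs(a)<.06)&(abs(b)<.12)&(c<.06)&(c>-.14)
    print(k,m.sum())
    # histogram by height c
    for lo in np.arange(-.14,.06,.01):
        q=m&(c>=lo)&(c<lo+.01)
        if q.sum():print(f"c{lo:.2f} n{q.sum()} a[{a[q].min():.3f},{a[q].max():.3f}] b[{b[q].min():.3f},{b[q].max():.3f}] u{u[q].mean():.0f} v{v[q].mean():.0f}")
E
python3 - <<'E'
import cv2
im=cv2.imread("pics/scene0.png")
cv2.imwrite("pics/g0.png",cv2.convertScaleAbs(cv2.resize(im[180:290,20:140],None,fx=5,fy=5,interpolation=2),alpha=1.5))
E
```

```text
scene0 426
c-0.14 n168 a[-0.023,0.039] b[-0.083,0.085] u79 v250
c-0.13 n75 a[-0.030,0.038] b[-0.081,0.082] u76 v258
c-0.12 n6 a[-0.026,0.009] b[-0.049,0.081] u71 v255
c-0.11 n4 a[-0.001,0.006] b[-0.052,-0.048] u84 v238
c-0.10 n10 a[-0.006,0.012] b[-0.058,-0.046] u86 v240
c-0.09 n9 a[-0.007,0.015] b[-0.058,-0.046] u88 v242
c-0.08 n22 a[-0.000,0.014] b[-0.058,0.062] u84 v254
c-0.07 n27 a[-0.007,0.013] b[-0.061,0.063] u81 v264
c-0.06 n31 a[-0.008,0.013] b[-0.060,0.061] u83 v263
c-0.05 n33 a[-0.006,0.014] b[-0.057,0.061] u84 v265
c-0.04 n25 a[-0.006,0.015] b[-0.056,0.061] u85 v266
c-0.03 n15 a[-0.009,0.013] b[-0.056,0.058] u88 v263
c-0.02 n1 a[0.004,0.004] b[-0.050,-0.050] u93 v254
scene1 395
c-0.14 n145 a[-0.029,0.039] b[-0.080,0.083] u224 v170
c-0.13 n75 a[-0.031,0.038] b[-0.083,0.084] u217 v177
c-0.12 n14 a[-0.023,0.034] b[-0.077,0.080] u220 v175
c-0.11 n5 a[0.001,0.007] b[-0.032,-0.023] u225 v166
c-0.10 n7 a[-0.002,0.013] b[-0.029,0.033] u224 v171
c-0.09 n20 a[-0.006,0.013] b[-0.037,0.040] u223 v177
c-0.08 n18 a[0.004,0.014] b[-0.035,0.038] u224 v179
c-0.07 n17 a[0.000,0.014] b[-0.038,0.041] u224 v181
c-0.06 n26 a[-0.004,0.014] b[-0.034,0.041] u223 v184
c-0.05 n30 a[-0.006,0.015] b[-0.034,0.041] u221 v188
c-0.04 n24 a[-0.005,0.014] b[-0.039,0.038] u223 v187
c-0.03 n14 a[-0.007,0.012] b[-0.036,0.034] u225 v187
top1 38
c-0.14 n37 a[0.024,0.035] b[-0.059,0.072] u319 v243
c-0.13 n1 a[0.036,0.036] b[0.073,0.073] u368 v231
```

View pics/g0.png

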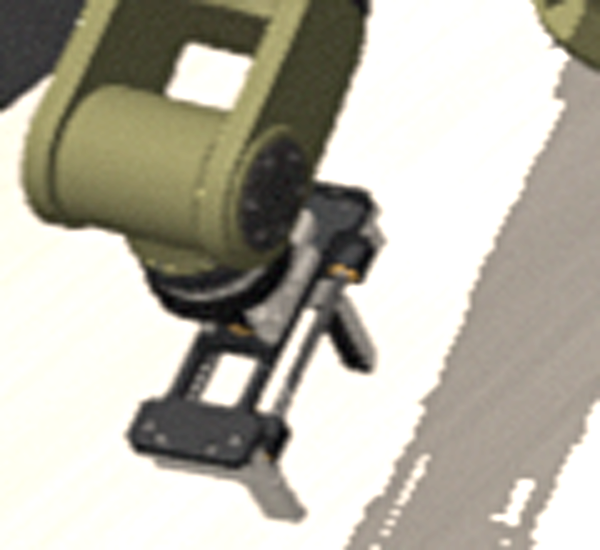

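Depth shows the real fingertips about 38 mm higher than the reported TCP implies. The tips are at c≈-0.024 instead of +0.014, and the body face at -0.121 instead of -0.083. There is no lateral offset. That explains the empty grip: the tips were at about 0.203, above the bar's top at 0.190. I'll repeat it 38 mm lower, with a guard, and test the grip width before turning.

```bash
python3 - <<'E'
from plant import r,move_gripper,ik,status,viewer
import numpy as np,cv2
np.set_printoptions(precision=4,suppress=True)
pi=np.pi;K=[.563,-.1645]
def st():
    s=status.get_state();print(round(s['time_s'],2),s['eef_pos'],s['eef_rot'],s['force'],s['torque'],s['grip_width']);return s
r.move_ptp([*K,.21],[pi,0,1.04]);st()
print(r.servo_line([*K,.142],feed=.06,guard=6));st()
move_gripper(0.0);s=st()
if s['grip_width']>.08:
    q0=np.array(s['joint_positions'])
    for f in (.5,1):
        q=q0.copy();q[5]+=f*(s['eef_rot'][2]-.188);r.goto_joints(q);st()
    r.sleep(.2);st()
    move_gripper(.55);st()
    r.servo_line([*K,.22],feed=.15);
    r.servo_line([.44,-.10,.27],feed=.2)
    st()
for n in("scene","top"):
    im,d=viewer.get_image(n);cv2.imwrite(f"pics/{n}2.png",im[:,:,::-1]);np.savez(f"{n}2.npz",im=im,d=d)
S=np.load("scene2.npz")["im"][:,:,::-1];T=np.load("top2.npz")["im"][:,:,::-1]
a=cv2.resize(S[230:285,210:275],(390,330),interpolation=2);b=cv2.resize(T[180:232,315:370],(349,330),interpolation=2)
cv2.imwrite("pics/k2.png",cv2.convertScaleAbs(np.hstack([a,b]),alpha=1.2))
E
```

```text
10.19 [ 0.5629 -0.1644  0.2104] [ 3.1413 -0.0001  1.038 ] [-0.1784 -0.7154 -0.2288] [-0.0305 -0.022  -0.0228] 0.5503885477056225
False
11.47 [ 0.5632 -0.1646  0.1424] [ 3.1409 -0.0001  1.04  ] [ 0.5416  0.2192 -0.3503] [ 0.0077 -0.0117 -0.0293] 0.5518992359258842
12.15 [ 0.5611 -0.1635  0.142 ] [-3.1361  0.0007  1.0402] [-16.6157   7.1361   9.0714] [ 1.3665  3.1684 -0.0248] 0.14650122304974234
12.64 [ 0.561  -0.1635  0.142 ] [-3.1369  0.0029  0.6177] [-1.6478  0.0192  0.6438] [-0.1767  0.1938 -0.0183] 0.14901965616150245
13.13 [ 0.5611 -0.1637  0.1421] [-3.1388  0.0045  0.1933] [-2.2794 -1.1247  0.8561] [-0.4842  0.1017 -0.0234] 0.1488229685841403
13.33 [ 0.5611 -0.1637  0.142 ] [-3.1389  0.0045  0.1904] [-0.8333 -2.4826  0.2546] [-0.758   0.0944  0.0575] 0.1482026760256365
14.08 [ 0.5611 -0.1635  0.142 ] [-3.1385  0.0045  0.1881] [-0.4505 -0.4285  0.4812] [ 0.0262 -0.0324 -0.0047] 0.5496482534352016
15.64 [ 0.4403 -0.1002  0.2693] [-3.1381  0.0053  0.1879] [ 0.4403 -0.2203  1.1009] [-0.0354 -0.0411 -0.0078] 0.5518280752072607
```

View pics/k2.png

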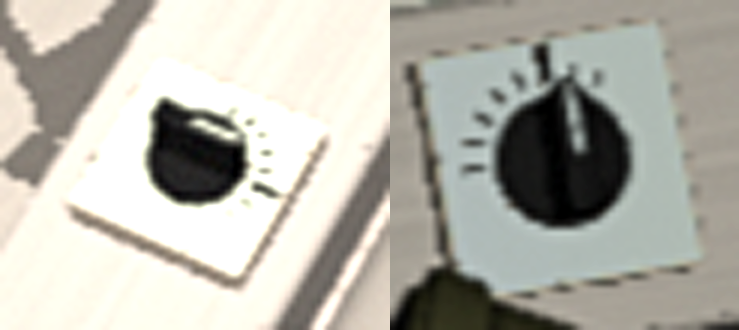

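The grip closed at 0.147 (14 mm) and the knob turned close to the long mark. I'll measure the pointer's angle more closely.

```bash
python3 - <<'E'
import cv2,numpy as np
T=np.load("top2.npz")["im"][:,:,::-1];S=np.load("scene2.npz")["im"][:,:,::-1]
cv2.imwrite("pics/t2k.png",cv2.convertScaleAbs(cv2.resize(T[185:220,325:360],None,fx=16,fy=16,interpolation=2),alpha=1.2))
cv2.imwrite("pics/s2k.png",cv2.convertScaleAbs(cv2.resize(S[235:270,222:262],None,fx=16,fy=16,interpolation=2),alpha=1.0))
E
```

```text
(no output)
```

View pics/t2k.png

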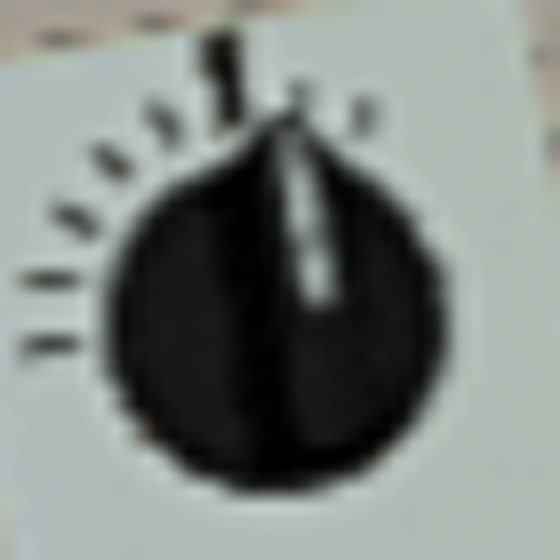

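View pics/s2k.png

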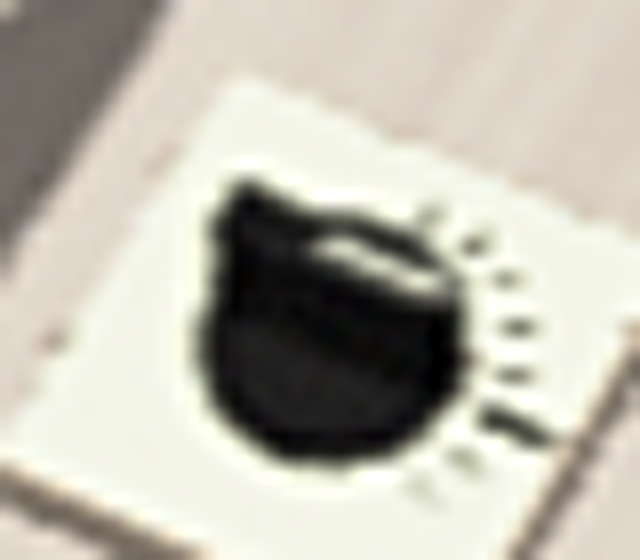

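Top crop (×16 from 325,185): pointer line from (322,300) to (287,130). Scene crop (×16 from 222,235): pointer line from (318,240) to (442,290), long mark from (487,413) to (552,442).

```bash
python3 - <<'E'
from h import *
np.set_printoptions(precision=4,suppress=True)
def dr(n,L,ox,oy,s,z):
    P=[atz(n,(x+.5)/s-.5+ox,(y+.5)/s-.5+oy,z) for x,y in L];d=P[1]-P[0];print(n,*P,np.arctan2(d[1],d[0]),np.linalg.norm(d));
dr("top",[(322,300),(287,130)],325,185,16,.19)
dr("top",[(236,120),(220,35)],325,185,16,.15)
dr("scene",[(318,240),(442,290)],222,235,16,.19)
dr("scene",[(487,413),(552,442)],222,235,16,.15)
# shape-edge fit of plates in both: dark/light mark
# rollers/deck front edge
for n,L in(("top",[(181,263),(392,227)]),):
    dr(n,L,0,0,1,.13)
E
```

```text
top [ 0.5625 -0.1638  0.19  ] [ 0.5882 -0.1582  0.19  ] 0.21275738314075376 0.02631316170309806
top [ 0.5946 -0.1572  0.15  ] [ 0.608  -0.1546  0.15  ] 0.19625343412983268 0.01367904163445956
scene [ 0.5607 -0.1646  0.19  ] [ 0.5862 -0.1591  0.19  ] 0.21279433432242018 0.026096377898650686
scene [ 0.5937 -0.1573  0.15  ] [ 0.6076 -0.1548  0.15  ] 0.1767653223278675 0.014095656280332929
top [0.4077 0.2366 0.13  ] [ 0.5104 -0.2967  0.13  ] -1.3805260524496992 0.5431666705458552
```

The pointer reads 0.213 rad in both cameras, and the mark and plate 0.18–0.20, so gap_knob is about 1.48, within tolerance. The fingers are clear of it. Next is the lever: shut the fingers and touch the pad with a guard.

```bash
python3 - <<'E'
from plant import r,move_gripper,ik,status,viewer
import numpy as np,cv2
np.set_printoptions(precision=4,suppress=True)
pi=np.pi;P=[.4695,.1122]
def st():
    s=status.get_state();print(round(s['time_s'],2),s['eef_pos'],s['force'],s['grip_width']);return s
move_gripper(0.0)
r.move_ptp([*P,.25],[pi,0,.188])
r.sleep(.2);st()
r.servo_line([*P,.208],feed=.1);st()
print(r.servo_line([*P,.185],feed=.015,guard=2.0));st()
r.sleep(.15);st()
im,d=viewer.get_image("scene");np.savez("scene3.npz",im=im,d=d)
cv2.imwrite("pics/l3.png",cv2.convertScaleAbs(cv2.resize(im[125:215,225:345,::-1],None,fx=6,fy=6,interpolation=2),alpha=1.2))
E
```

```text
17.7 [0.4697 0.1111 0.2502] [-0.408  -0.3672  0.34  ] 0.002702531112232812
18.27 [0.4697 0.1121 0.2085] [ 0.2016 -0.1257  0.5477] -0.00023104785711337267
True
19.02 [0.4694 0.1122 0.1991] [0.052  0.1906 3.6117] 0.0031695458444692608
19.18 [0.4694 0.1122 0.1993] [0.1744 0.0605 3.6569] 0.004332580646546823
```

View pics/l3.png

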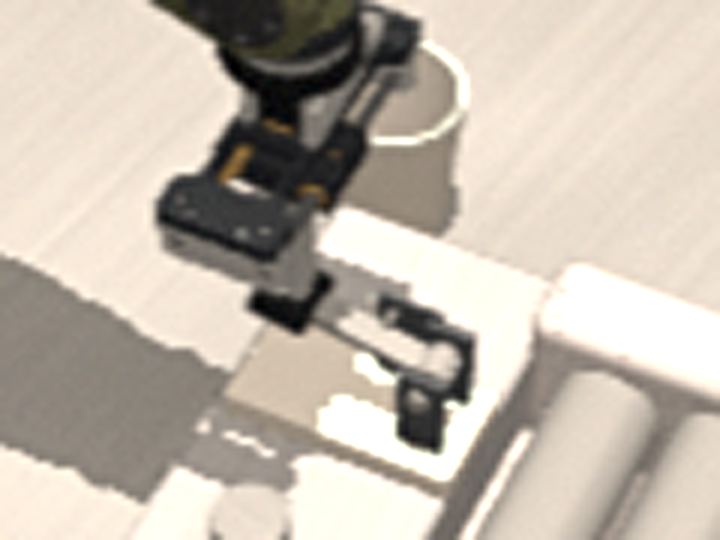

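Contact is at TCP z = 0.199, with the finger resting on the pad's centre at image crop (300,290). From the geometry, including the fingertip's edges, θ=0.46 needs about 40.5 mm more travel. 0.385 needs 34 mm and the trip comes at 49 mm. I'll press in logged steps.

```bash
python3 - <<'E'
from plant import r,move_gripper,ik,status,viewer
import numpy as np,cv2
np.set_printoptions(precision=4,suppress=True)
P=[.4695,.1122]
for dz in (6,10,13,16,20,24,27,30,33,35,37):
    r.servo_line([*P,.1993-dz/1000],feed=.03)
    s=status.get_state();print(dz,round(s['time_s'],2),s['eef_pos'],s['force'])
r.sleep(.2)
for n in("scene","top"):
    im,d=viewer.get_image(n);np.savez(f"{n}4.npz",im=im,d=d);cv2.imwrite(f"pics/{n}4.png",im[:,:,::-1])
im=np.load("scene4.npz")["im"]
cv2.imwrite("pics/l4.png",cv2.convertScaleAbs(cv2.resize(im[150:215,250:325,::-1],None,fx=9,fy=9,interpolation=2),alpha=1.2))
E
```

```text
6 19.57 [0.4692 0.1121 0.1932] [-2.637  -0.2814  6.4603]
10 19.85 [0.4693 0.1122 0.1891] [-0.6767 -0.693   2.2767]
13 20.1 [0.4695 0.1122 0.1863] [-2.0414 -0.7372  3.8118]
16 20.35 [0.4695 0.1122 0.1835] [-3.1374 -1.0599  7.5158]
20 20.63 [0.4694 0.1122 0.1796] [-5.3519 -1.0952  9.4969]
24 20.92 [0.4694 0.1122 0.1753] [-2.4604 -1.3094  5.4452]
27 21.17 [0.4696 0.1122 0.1727] [-3.0921 -1.2873  7.8862]
30 21.42 [0.4697 0.1122 0.17  ] [-4.4611 -0.9899 11.2061]
33 21.67 [0.4699 0.1123 0.167 ] [-2.0771 -0.7153 11.072 ]
35 21.92 [0.47   0.1123 0.1649] [-0.6559 -0.8192  8.1396]
37 22.17 [0.4702 0.1123 0.163 ] [-0.7295  0.361   7.5046]
```

View pics/l4.png

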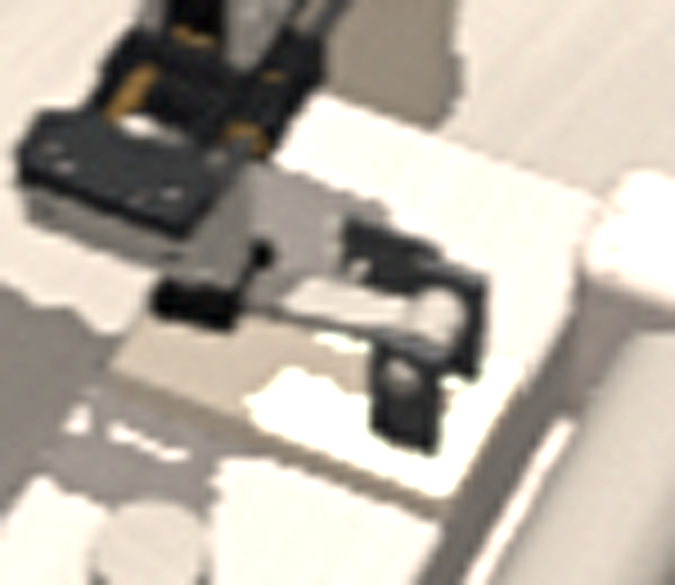

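View pics/top4.png

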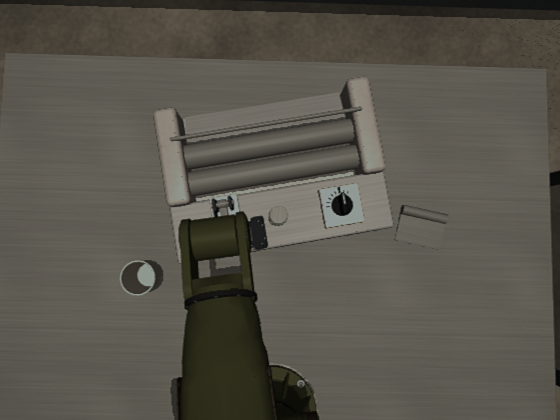

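The force log shows three crests, at about 6, 19 and 31 mm, with the third passed. The knob, jar, jug and scraper look unchanged. I'll estimate the lever angle from depth along its bar before the last few mm.

```bash
python3 - <<'E'
from h import *
np.set_printoptions(precision=4,suppress=True)
yaw=.19;pad=np.array([.4695,.1122]);ex=np.array([np.cos(yaw),np.sin(yaw)]);ey=np.array([-ex[1],ex[0]])
p=viewer.camera_params("scene");f=210/np.tan(np.radians(p['vfov'])/2)
v,u=np.mgrid[:420,:560]
for k in("scene0","scene3","scene4"):
    D=np.load(k+".npz")["d"];C=np.stack([(u-p['cx'])/f,-(v-p['cy'])/f,-np.ones_like(D)],-1)*D[...,None]
    W=C@p['cam_to_world'][:3,:3].T+p['cam_to_world'][:3,3]
    L=W[...,:2]-pad;a=L@ex;b=L@ey;z=W[...,2]
    m=(D>0)&(a>.022)&(a<.07)&(abs(b)<.006)&(z>.165)&(z<.225)
    A,B,Z=a[m],b[m],z[m]
    for _ in range(3):
        c=np.polyfit(A,Z,1);e=Z-np.polyval(c,A);g=abs(e)<max(.002,1.5*e.std());A,Z=A[g],Z[g]
    print(k,m.sum(),len(A),"slope",np.arctan(c[0]),"theta~",.2+np.arctan(c[0]),"resid",e.std(),"z@pivot-30",np.polyval(c,.057))
E
```

```text
scene0 56 35 slope -0.19682333306067187 theta~ 0.0031766669393281377 resid 0.002275699512987136 z@pivot-30 0.20648025359855776
scene3 50 31 slope -0.21105700485851422 theta~ -0.011057004858514213 resid 0.001799776169097315 z@pivot-30 0.20663369459708616
scene4 40 23 slope 0.1517222544437951 theta~ 0.3517222544437951 resid 0.0014392507435117626 z@pivot-30 0.1920471620006076
```

The depth estimates scatter (0.35 from the slope, 0.47 from the drop), around the geometric 0.41 at 36 mm. I'll go to 40.5 mm, predicted at about 0.46 and inside the window either way, and hold there.

```bash
python3 - <<'E'
from plant import r,status,viewer
import numpy as np,cv2
np.set_printoptions(precision=4,suppress=True)
P=[.4695,.1122]
for dz in (39,40.7):
    r.servo_line([*P,.1993-dz/1000],feed=.02)
    s=status.get_state();print(dz,round(s['time_s'],2),s['eef_pos'],s['force'])
for _ in range(3):
    r.sleep(.2);s=status.get_state();print(round(s['time_s'],2),s['eef_pos'],s['force'])
for n in("scene","top"):
    im,d=viewer.get_image(n);np.savez(f"{n}5.npz",im=im,d=d)
S=np.load("scene5.npz")["im"][:,:,::-1];T=np.load("top5.npz")["im"][:,:,::-1]
a=cv2.resize(S[150:275,215:325],(440,500),interpolation=2);b=cv2.resize(T[185:220,325:360],(350,500),interpolation=2)
cv2.imwrite("pics/f5.png",cv2.convertScaleAbs(np.hstack([a,b]),alpha=1.2))
from h import *
yaw=.19;pad=np.array(P);ex=np.array([np.cos(yaw),np.sin(yaw)]);ey=np.array([-ex[1],ex[0]])
p=viewer.camera_params("scene");f=210/np.tan(np.radians(p['vfov'])/2)
v,u=np.mgrid[:420,:560]
for k in("scene0","scene4","scene5"):
    D=np.load(k+".npz")["d"];C=np.stack([(u-p['cx'])/f,-(v-p['cy'])/f,-np.ones_like(D)],-1)*D[...,None]
    W=C@p['cam_to_world'][:3,:3].T+p['cam_to_world'][:3,3]
    L=W[...,:2]-pad;a=L@ex;b=L@ey;z=W[...,2]
    m=(D>0)&(a>-.025)&(a<-.01)&(abs(b)<.02)&(z>.16)&(z<.235)
    print(k,m.sum(),"front pad z",np.percentile(z[m],[10,50,90]) if m.any() else 0)
E
```

```text
39 22.72 [0.4704 0.1124 0.1612] [-0.112  -0.0803 10.6806]
40.7 22.97 [0.4706 0.1124 0.1598] [ 0.2072  0.3704 11.4978]
23.17 [0.4706 0.1124 0.1599] [ 0.2644 -0.035  12.0859]
23.37 [0.4706 0.1124 0.1598] [ 0.0016  0.1918 10.9272]
23.57 [0.4706 0.1124 0.1599] [ 0.1883 -0.6485 11.7696]
scene0 18 front pad z [0.2186 0.2226 0.2244]
scene4 6 front pad z [0.1719 0.179  0.1822]
scene5 7 front pad z [0.1693 0.1745 0.1809]
```

View pics/f5.png

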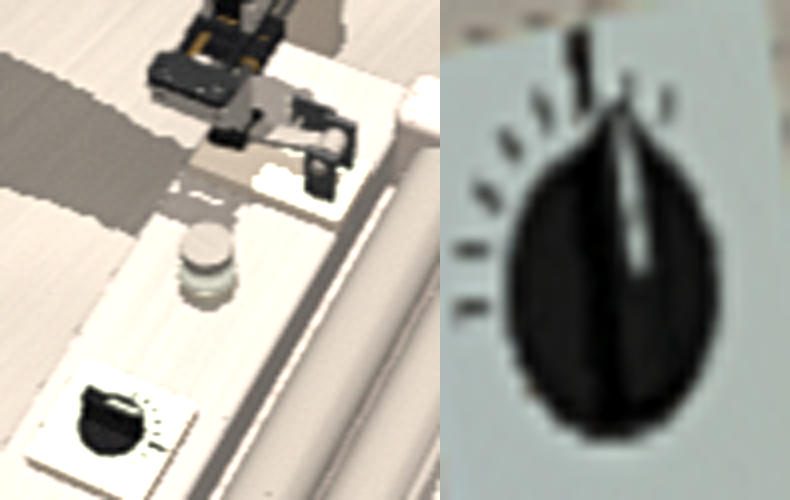

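Actual travel is 39.5 mm, so θ ≈ 0.45, held steadily at about 11.5 N past the third crest. The pad front dropped about 48 mm at a radius of about 105 mm, which gives about 0.46 and agrees. The knob still points at the long mark and the jar has not moved.

```bash
python3 - <<'E'
from plant import order,status
order.sign_off();s=status.get_state();print(s['time_s'],s['eef_pos'],s['force'])
E
```

```text
the job is handed in; nothing more can be done
the job is handed in; nothing more can be done
```

The knob points at the long mark and was let go. The fingers were holding the run lever at its third click when I handed the job in, at about 23.6 s of the 51 s allowed. No verdict was reported.

- **First try:** the first grip on the knob closed on nothing. Camera depth showed the real fingertips about 38 mm higher than the documented tool frame says. I corrected for that and the second grip closed on the 14 mm bar.
- **Knob:** both cameras put the pointer at 0.213 rad. The plate and mark read 0.18–0.20 rad, so the knob is at about 1.48 against the target of 1.5. Later pictures show it unchanged.
- **Lever:** three force crests were passed on the way down. It was held about 39.5 mm below first contact with a steady push of about 11.5 N. The geometry gives about 0.45 rad and the pad-front depth about 0.46.
- **Disagreeing checks:** one noisy depth fit along the lever's bar, taken at 36 mm of travel, gave 0.35 where the geometry gave 0.41. The force crests also came a few mm earlier than I expected. The position I held fits the 0.385–0.56 window under every reading except that fit, which I did not repeat at the final position.
- **Bystanders:** the pictures show no movement of the jug, scraper or jar; I judged this by eye and did not measure their positions. The final close-ups covered only the jar; the jug and scraper were last seen partway through the press.

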